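# Close the transfer box, unlatch its gate and hold the gate wide open

### The arm

A 7-joint arm with a two-finger parallel gripper is mounted at the origin on a cart in front of the work surface, level with it; the furniture and walls round the work are solid. World frame = base frame: x ahead of the robot, y to its left, z up, the work surface at z = 0. Lengths are in m, angles in rad, forces in N, time in s.
With the tool pointing down it reaches from about 0.4 to 0.925 m from the base axis. Payload 4.1 kg.
Tool frame: the origin (TCP) lies on the centre line of the jaws, within the pads' length; the fingertips stand 25 mm ahead of it and the grasp point (between the pads) lies 6 mm ahead of it; z points along the fingers, x is the direction in which the jaws open and shut, and the axes are right-handed (so a half turn about z gives the same grasp; the last joint's range is limited). The gripper opens to 85 mm and grips with 20 to 120 N. Pads are 22 mm wide; open, the fingers measure 114 mm over their backs; the gripper's body (76 mm by 85 mm) begins 54 mm behind the grasp point. The pads swing forward as they close: fully open they stand 13 mm farther back than shut.
Start: joints at [1.036, 0.398, 0.045, 1.537, -0.019, 1.207, -0.051], TCP at [0.274, -0.589, 0.256] pointing down, gripper open.
Joint ranges: [-2.82, 2.82], [-0.49, 2.23], [-1.37, 1.46], [0, 2.46], [-1.36, 4.5], [0.23, 2], [-2.94, 2.94]. Speed limits (rad/s): [2.57, 2.57, 3.14, 3.14, 3.14, 3.14, 3.14].

### API

Orientations are given as [roll, pitch, yaw] about the fixed x, y, z axes, in that order (R = Rz(yaw) Ry(pitch) Rx(roll)).
In Python, from cell import sensors, eyes, env gives the robot as it stands.
- The arm moves only by the shell command python3 -m pendant 'ROWS' [FORCE]. ROWS is JSON, a list of rows, each an object of numbers: "dx", "dy", "dz": the shift along the tool's x, y, z in cm; "wx", "wy", "wz": the turn, a rotation vector about the tool's x, y, z in rad; "grip": the finger opening in cm, from 0 to 8.54. In form: [{"dx": .., "dy": .., "dz": .., "wx": .., "wy": .., "wz": .., "grip": ..}, ...]. A call has exactly 5 rows; each row is the pose to reach, as a shift and turn from the pose commanded when the call began, along the tool's axes at that moment; what a row does not reach only later rows make up. A row lasts 1/10 s, in which the tool goes at most 50 mm and 8.59 degrees, less where a joint would pass 70% of its speed; a pose out of reach is approached as far as the arm can. A call with a gripper value outside its range is refused whole. The fingers move at their own pace and stop on an object; FORCE is the grip in N (left out, the last holds). Time passes only in rows, so rows that repeat a pose let the fingers close, or fill a call up. It gives the time, the measured TCP pose, the force and the opening at its end, in the units of the state.
- sensors.get_state(): the state, without advancing time (a new reading comes with each control period).
- eyes.get_image(name): name is "scene" or "top" or "wrist"; returns the picture (384x512x3 uint8, red, green, blue); there is no depth.
- eyes.camera_params(name): a dict with "fx", "fy", "cx", "cy" (pixels), "R" (3x3) and "t" (3): a world point X has camera coordinates R X + t; the wrist camera has in their place "hand_eye" (4x4, takes a point from camera to tool coordinates, whose origin is the TCP and whose axes are the tool frame's). Camera axes: x right, y down, z forward; pixel columns grow to the right and rows downward; lengths in m; the calibration is good to about 2 mm. The wrist camera is an equidistant fisheye: a pixel r from the principal point sees the ray r / f radians off the axis. A picture is of the moment at which its call begins: read the wrist's pose just before it. camera_params takes no time and is no camera call.
- env.job_done(): hands the job in, once; it reports no verdict.
The state is a dict: "time": time; "qpos": joint angles; "joint_vel": joint speeds; "joint_torque": joint torques, N m; "tcp_pos": TCP position; "eef_rot": TCP orientation; "ft_force": force on the tool from outside, world axes, zero at the start; "ft_torque": the same for the moment, N m; "finger_gap": opening from 0.0 (shut) to 1.0 (fully open).
Only numpy, scipy, OpenCV 4.12 (cv2) and the standard library are available. Lean on these libraries where they do the work, as an engineer would, in place of code of your own. Each camera call takes 0.05 s, during which the arm holds its last target.

### The job

The specimen cup is already in the transfer box, so first press the box's clear lid fully shut. Then squeeze the red catch until it meets its stop, squeeze the blue catch likewise (red first; each stays where it is squeezed to), take the gate by its black post and swing it open past the click of its detent. Finish while still gripping the post, with the gate held wide open (nearly square to the box, well beyond where the detent alone would leave it), the lid shut and the other things on the worktop left alone.

Things in the scene. Friction and masses are not known exactly. Their poses are not given: they have to be found in the camera images.
- box: grey transfer box fixed to the worktop, 200 (x) x 160 (y) x 100 mm. Origin: centre of its underside; x along its 200 mm side away from the robot, y to the gate side, z up; yaw 0 to 0.45 rad. Lid on the -y part of the top; on the +y part a deck with four upright tabs in a row at y = 60 mm, x = 61 (dark), 31 (red), -9 (dark), -39 (blue). All but tabs, post and open lid is below z = 111 mm
- lid_hinge (a point): middle of the lid's hinge line, on the box's rim on the side away from the gate, at box (0, -78, 102) mm; the line runs along the box's x. Axes as the box's
- lid_edge (a point): middle of the lid's free edge (blue strip), upper side, 112 mm from the hinge line; the lid is 196 mm long and 5 mm thick (10 mm at the strip). With the lid shut it lies at box (0, 34, 110) mm
- lid (a joint): lid angle, rad: 0 shut, flat on the box; larger is more open (to 1.2). Starts at 0.45 to 0.80. The stiff hinge (0.13 N m) keeps it where it is left; pressing straight down on its upper side shuts it, e.g. with closed fingertips 40 mm from the hinge line towards the gate, not on the rim of its free edge. When shut its upper side lies at z = 106 mm
- catch_red (a joint): travel of the red catch, m: 0 latched, 0.012 at its stop; stays where put (friction 4 N), frees the gate from about 0.009. The red tab slides along box +x to its fixed dark tab: pinch the two together from above, fingers closing along box x. Over both tabs 38 mm at rest, 26 mm squeezed. Each tab is 8 mm thick (x), 20 mm wide (y), up to z = 156 mm
- catch_red_tab (a point): point on the moving red tab (its centre in x and y, z = 135 mm); axes as the box's
- catch_red_fixed (a point): point on the fixed dark tab of the red catch (its centre in x and y, z = 135 mm), 30 mm in box +x from the red tab when not squeezed; axes as the box's
- catch_blue (a joint): travel of the blue catch, m: as for the red one; 0 latched, 0.012 squeezed to its stop
- catch_blue_tab (a point): point on the moving blue tab (its centre in x and y, z = 135 mm); axes as the box's
- catch_blue_fixed (a point): point on the fixed dark tab of the blue catch (its centre in x and y, z = 135 mm), 30 mm in box +x from the blue tab when not squeezed; axes as the box's
- gate_angle (a joint): gate angle, rad: 0 shut on the box's +y side, grows as the post swings out (clockwise from above), stop at 1.65. With a catch latched it moves only about 0.05. A spring closes it (0.04 N m shut, 0.16 N m wide); the detent resists from about 0.75 to 1.0 (0.6 N m at most), then gives way. Let go beyond it, the gate settles at 1.27 or less: wide open (over 1.4, best 1.5 to 1.55) must be held
- gate_hinge (a point): point on the gate's upright hinge line, at box (88, 84, 135) mm. The gate is 186 mm long, 98 mm high, about 8 mm thick
- gate: the clear gate in an aluminium frame with the black round upright post on its free end. Origin on the hinge line at worktop height; at angle 0 its axes are the box's and the post stands at its (-170, 0) mm. The post is 14 mm thick (its cap 17 mm), from z = 96 to 157 mm; it can be pinched from above in any direction and may turn between the fingers
- gate_post (a point): the place to grip on the post: its axis at z = 137 mm; with the gate shut it lies at box (-82, 84, 137) mm
- cup_1: specimen cup with orange lid, 64 x 64 x 63 mm, standing loose inside the box on its floor; stays there. Origin: centre of its underside
- tube_rack: bystander, leave alone: blue tube rack, 122 x 54 x 68 mm, in front of the tall fixed microscope, round which the arm must pass. Origin: centre of its underside
- bench_timer: bystander, leave alone: small white bench timer, 61 mm tall. Origin: centre of its underside
- stapler: bystander, leave alone: black stapler, 137 mm long. Origin: centre of its underside
- tip_box: bystander, leave alone: clear pipette tip box, 63 x 78 x 62 mm. Origin: centre of its underside
- bottle_u2: bystander, leave alone: brown bottle with green label, 75 mm tall. Origin: centre of its underside
- dropper_1: bystander, leave alone: brown bottle with cream label, 68 mm tall. Origin: centre of its underside
- note_pad: bystander, leave alone: yellow note block, 67 x 68 x 21 mm. Origin: centre of its underside
Mind the look-alikes: they are no part of the job. Of the things like the cup_1, leave any that is pink; of the rest the larger one is meant.

How it is judged:
By the outcome, as a careful person would: the job done as asked, in the order asked, and still so for the second after the job is handed in, while the arm keeps its last pose, push and grip.
It also fails if it takes over 67 s, if anything falls off the work surface, if the arm or the gripper's body presses on something with over 40 N, if the wrist force passes 120 N, or if a joint passes its speed limit or range.

## Working session

There is one attempt and no reset: what is moved stays moved. The work goes in short steps, Python scripts to look and compute and a shell command to move; the robot and the scene stay as the last step left them, time stands still between calls to the robot, and variables do not carry over. Pictures are saved under pics/ and viewed, and the job is handed in when it is done.

```bash
ls; mkdir -p pics
python3 - <<'E'
from cell import sensors, eyes, env
import cv2, json
s=sensors.get_state(); print(s)
for n in ["scene","top","wrist"]:
    im=eyes.get_image(n); cv2.imwrite(f"pics/{n}0.png",im[:,:,::-1]); 
    print(n,eyes.camera_params(n))
E
```

```text
pics
{'time': 0.0, 'qpos': array([ 1.03599433,  0.39918596,  0.04503924,  1.53789653, -0.01871872,
        1.20688423, -0.05073276]), 'joint_vel': array([-0.00191536, -0.00164404, -0.00098323,  0.00310035,  0.00049508,
       -0.00119211,  0.00150418]), 'joint_torque': array([-5.31519945e-04, -4.75117850e+01,  1.36409439e+00, -2.54218000e+01,
        1.12322217e-02,  9.33426811e-03, -1.23486959e-06]), 'tcp_pos': array([ 0.27416482, -0.58869989,  0.25526006]), 'eef_rot': array([ 3.14147307e+00,  1.94861870e-03, -1.13492704e+00]), 'ft_force': array([ 0.0141697 ,  0.45496274, -0.09883289]), 'ft_torque': array([-0.01116039, -0.01265703, -0.00647205]), 'finger_gap': 0.9977716919042677}
scene {'fx': 469.2552873890717, 'fy': 469.2552873890717, 'cx': 255.09838103065962, 'cy': 189.4631265687619, 'R': array([[-0.7424938 , -0.66977477, -0.01023284],
       [-0.31660718,  0.36436224, -0.87578539],
       [ 0.59030742, -0.64702543, -0.48259221]]), 't': array([0.30078521, 0.26594084, 1.33584787])}
top {'fx': 484.8089241907968, 'fy': 484.8089241907968, 'cx': 260.9691103403093, 'cy': 195.37903133475407, 'R': array([[ 0.25078732, -0.96796541, -0.0121938 ],
       [-0.78607022, -0.19627673, -0.58614763],
       [ 0.56497728,  0.15658358, -0.8101125 ]]), 't': array([-0.18308655,  0.43344942,  1.66633638])}
wrist {'fx': 297.3186396354542, 'fy': 297.3186396354542, 'cx': 251.49341643143563, 'cy': 194.64464275523656, 'hand_eye': array([[ 9.99999400e-01,  1.08023317e-03,  1.80861244e-04,
        -5.02216037e-04],
       [-1.08914685e-03,  9.63323018e-01,  2.68342274e-01,
        -6.75884425e-02],
       [ 1.15644426e-04, -2.68342310e-01,  9.63323617e-01,
        -1.17562993e-01],
       [ 0.00000000e+00,  0.00000000e+00,  0.00000000e+00,
         1.00000000e+00]])}
```

View pics/scene0.png

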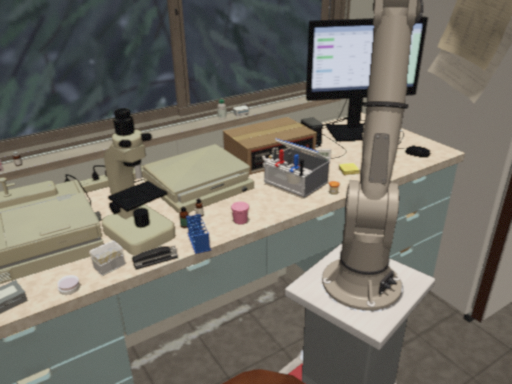

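View pics/top0.png

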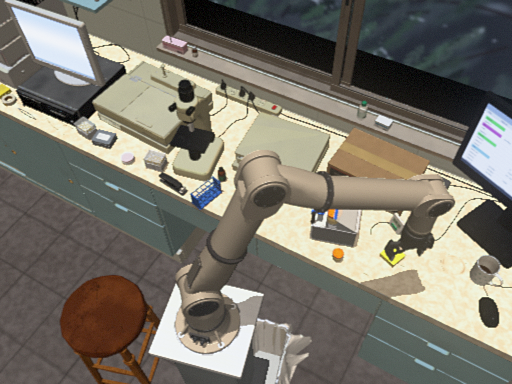

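View pics/wrist0.png

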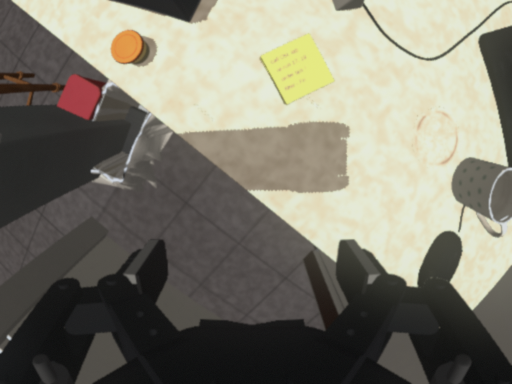

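The box is at about (297,172) in the scene view and (335,225) in the top view, where the arm partly hides it. I'll zoom in on both.

Run:
```python
import cv2
a=cv2.imread("pics/scene0.png")[120:220,230:360]; cv2.imwrite("pics/scene0z.png",cv2.resize(a,None,fx=6,fy=6,interpolation=cv2.INTER_CUBIC))
a=cv2.imread("pics/top0.png")[180:280,280:410]; cv2.imwrite("pics/top0z.png",cv2.resize(a,None,fx=6,fy=6,interpolation=cv2.INTER_CUBIC))
```

```text
(no output)
```

View pics/scene0z.png

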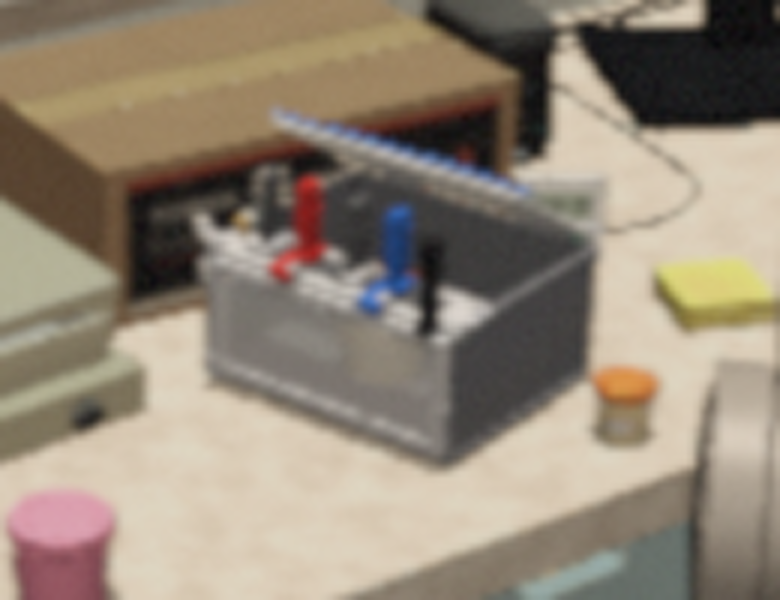

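View pics/top0z.png

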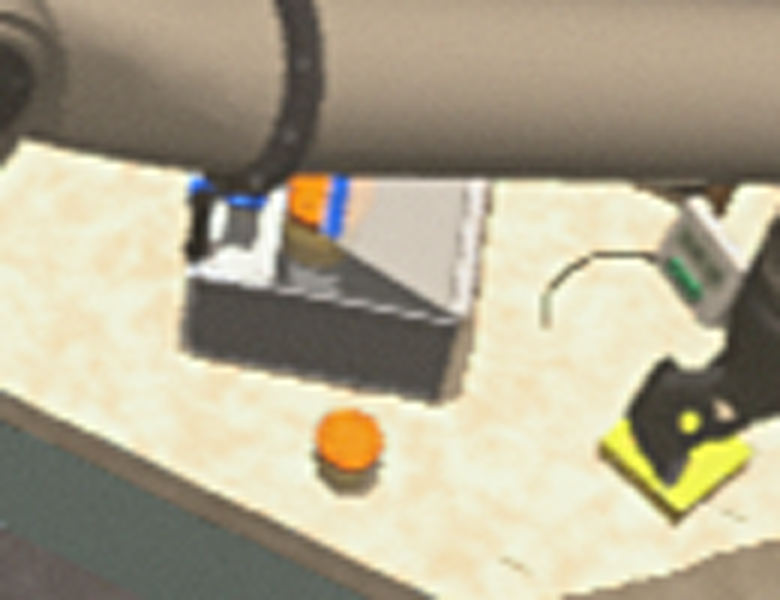

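```bash
cat > h.py <<'E'
import numpy as np
from cell import sensors, eyes, env
def ray(n,u,v):
    p=eyes.camera_params(n); R=np.array(p['R']);t=np.array(p['t'])
    d=R.T@np.array([(u-p['cx'])/p['fx'],(v-p['cy'])/p['fy'],1]); return -R.T@t,d
def onz(n,u,v,z):
    o,d=ray(n,u,v); return o+d*(z-o[2])/d[2]
def proj(n,X):
    p=eyes.camera_params(n); c=np.array(p['R'])@X+p['t']; return [p['fx']*c[0]/c[2]+p['cx'],p['fy']*c[1]/c[2]+p['cy']]
def box2w(b,yaw,p):
    c,s=np.cos(yaw),np.sin(yaw); return np.array([b[0]+c*p[0]-s*p[1],b[1]+s*p[0]+c*p[1],p[2]])
E
python3 - <<'E'
from h import *
S=lambda x,y,z:onz("scene",230+x/6-.4,120+y/6-.4,z).round(4)
T=lambda x,y,z:onz("top",280+x/6-.4,180+y/6-.4,z).round(4)
print("scene corners z0", S(445,462,0),S(210,378,0),S(585,378,0))
print("tops red,blue,post,dark", S(310,178,.156),S(400,208,.156),S(431,240,.157),S(268,168,.156))
print("top corners bottom", T(183,352,0),T(440,403,0),"rim",T(190,275,.1),T(460,318,.102))
print("small cup top",S(625,378,.04),T(348,440,.04))
E
```

```text
scene corners z0 [ 0.42   -0.2909  0.    ] [ 0.6056 -0.2789  0.    ] [ 0.4177 -0.442   0.    ]
tops red,blue,post,dark [ 0.5417 -0.3016  0.156 ] [ 0.471  -0.3027  0.156 ] [ 0.4274 -0.2765  0.157 ] [ 0.5718 -0.2963  0.156 ]
top corners bottom [ 0.4117 -0.2768  0.    ] [ 0.4145 -0.4407 -0.    ] rim [ 0.4058 -0.2751  0.1   ] [ 0.414  -0.4383  0.102 ]
small cup top [ 0.3578 -0.3944  0.04  ] [ 0.3509 -0.388   0.04  ]
```

```bash
cat >> h.py <<'E'
def delta(target,yaw):
    from scipy.spatial.transform import Rotation as Ro
    s=sensors.get_state(); R=Ro.from_euler('xyz',s['eef_rot'])
    d=R.inv().apply(np.array(target)-s['tcp_pos'])*100
    Rt=Ro.from_euler('xyz',[np.pi,0,yaw]); w=(R.inv()*Rt).as_rotvec()
    print("t",round(s['time'],2),"d cm",d.round(2),"w",w.round(3))
E
python3 -c "
from h import *
delta([.50,-.33,.36],0.03)"
```

```text
t 0.15 d cm [-13.95 -31.39 -10.43] w [-1.000e-03  1.000e-03 -1.165e+00]
```

```bash
python3 -m pendant '[{"dx":-1,"dy":-2.5,"dz":-3,"wz":-0.14,"grip":0},{"dx":-2.5,"dy":-5.5,"dz":-6,"wz":-0.28,"grip":0},{"dx":-4,"dy":-9,"dz":-8,"wz":-0.42,"grip":0},{"dx":-5.5,"dy":-13,"dz":-10,"wz":-0.56,"grip":0},{"dx":-7,"dy":-17,"dz":-10.4,"wz":-0.7,"grip":0}]' 60; python3 -c "
from h import *
delta([.50,-.33,.36],0.03)"
```

```text
t 0.15 d cm [-13.95 -31.39 -10.43] w [-1.000e-03  1.000e-03 -1.165e+00]invalid input at $[0]: expected keys dx, dy, dz, wx, wy, wz, grip
```

```bash
python3 -m pendant '[{"dx":-1,"dy":-2.5,"dz":-3,"wx":0,"wy":0,"wz":-0.14,"grip":0},{"dx":-2.5,"dy":-5.5,"dz":-6,"wx":0,"wy":0,"wz":-0.28,"grip":0},{"dx":-4,"dy":-9,"dz":-8,"wx":0,"wy":0,"wz":-0.42,"grip":0},{"dx":-5.5,"dy":-13,"dz":-10,"wx":0,"wy":0,"wz":-0.56,"grip":0},{"dx":-7,"dy":-17,"dz":-10.4,"wx":0,"wy":0,"wz":-0.7,"grip":0}]' 60; python3 -c "
from h import *
delta([.50,-.33,.36],0.03)"
```

```text
time: 0.65
tcp_pos: [0.4004, -0.4536, 0.3632]
eef_rot: [3.14, -0.004, -0.43]
ft_force: [1.3, -0.9, -0.2]
finger_gap: 0.148
t 0.65 d cm [  3.9  -15.38   0.3 ] w [ 0.003 -0.004 -0.46 ]
```

```bash
python3 -m pendant '[{"dx":0.8,"dy":-3.5,"dz":0.1,"wx":0,"wy":0,"wz":-0.12,"grip":0},{"dx":1.8,"dy":-7.5,"dz":0.2,"wx":0,"wy":0,"wz":-0.25,"grip":0},{"dx":2.8,"dy":-11.5,"dz":0.3,"wx":0,"wy":0,"wz":-0.37,"grip":0},{"dx":3.9,"dy":-15.4,"dz":0.3,"wx":0,"wy":0,"wz":-0.46,"grip":0},{"dx":3.9,"dy":-15.4,"dz":0.3,"wx":0,"wy":0,"wz":-0.46,"grip":0}]'; python3 -c "
from h import *
import cv2
s=sensors.get_state(); print(s['tcp_pos'],s['eef_rot'],s['joint_vel'].max())
np.save('pose1.npy',np.r_[s['tcp_pos'],s['eef_rot']])
for n in ['wrist','scene','top']: cv2.imwrite(f'pics/{n}1.png',eyes.get_image(n)[:,:,::-1])
"
```

```text
time: 1.15
tcp_pos: [0.5038, -0.3234, 0.3571]
eef_rot: [-3.137, -0.003, 0.038]
ft_force: [0.8, 0.5, -0.1]
finger_gap: 0.002
[ 0.50383379 -0.32337239  0.35710038] [-3.13722191e+00 -2.70579898e-03  3.80345706e-02] 0.08792915705808936
```

View pics/wrist1.png

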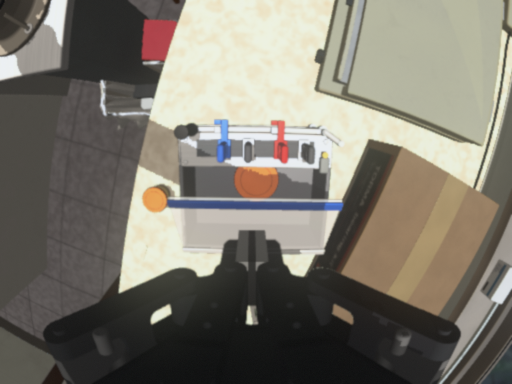

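View pics/top1.png

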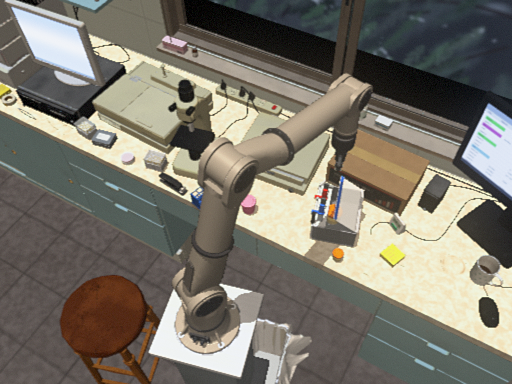

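```bash
python3 - <<'E'
import cv2
a=cv2.imread("pics/wrist1.png")[110:260,160:350]; cv2.imwrite("pics/wrist1z.png",cv2.resize(a,None,fx=4,fy=4,interpolation=cv2.INTER_CUBIC))
E
cat >> h.py <<'E'
def wray(u,v,pose):
    from scipy.spatial.transform import Rotation as Ro
    p=eyes.camera_params("wrist"); H=np.array(p['hand_eye'])
    x,y=(u-p['cx']),(v-p['cy']); r=np.hypot(x,y); th=r/p['fx']
    d=np.array([np.sin(th)*x/max(r,1e-9),np.sin(th)*y/max(r,1e-9),np.cos(th)])
    R=Ro.from_euler('xyz',pose[3:]).as_matrix()
    return pose[:3]+R@H[:3,3], R@H[:3,:3]@d
def wonz(u,v,z,pose):
    o,d=wray(u,v,pose); return o+d*(z-o[2])/d[2]
E
```

```text
(no output)
```

View pics/wrist1z.png

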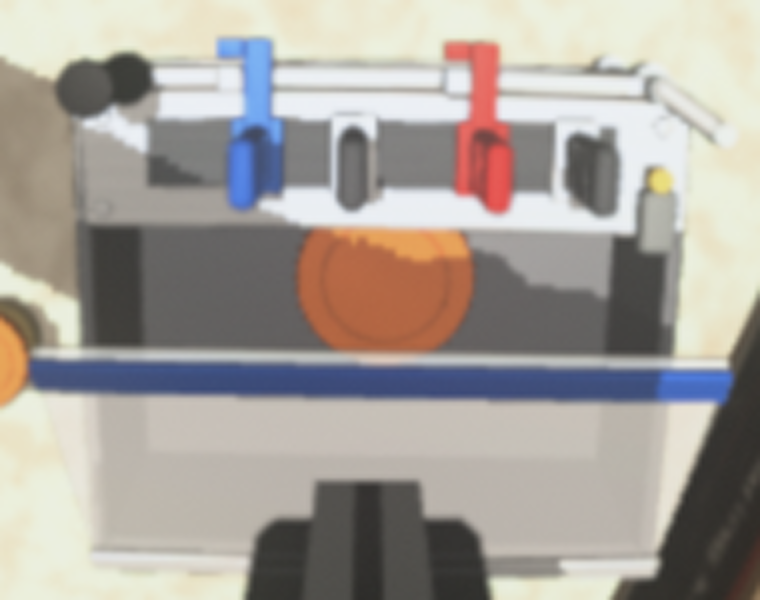

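Run:
```python
from h import *
p=np.load('pose1.npy')
Z=lambda x,y,z:wonz(160+x/4-.4,110+y/4-.4,z,p)
pts={'blue':(242,174,(-39,60,156)),'dk1':(352,170,(-9,60,156)),'red':(498,174,(31,60,156)),'dk2':(604,176,(61,60,156)),'post':(85,88,(-82,84,157))}
W=[];B=[]
for k,(x,y,b) in pts.items():
    w=Z(x,y,b[2]/1000); print(k,w.round(4)); W.append(w[:2]);B.append(np.array(b[:2])/1e3)
W=np.array(W);B=np.array(B)
def fit(W,B):
    wc,bc=W.mean(0),B.mean(0);a=B-bc;c=W-wc
    yaw=np.arctan2((a[:,0]*c[:,1]-a[:,1]*c[:,0]).sum(),(a*c).sum())
    R=np.array([[np.cos(yaw),-np.sin(yaw)],[np.sin(yaw),np.cos(yaw)]])
    t=wc-R@bc; return t,yaw,(W-(B@R.T+t))*1000
t,yaw,res=fit(W,B);print(t,yaw,res.round(1))
cors=[(95,555,(-98,-78)),(660,560,(98,-78))]
for x,y,b in cors: print('hinge line',Z(x,y,.104).round(4),box2w(t,yaw,(b[0]/1e3,b[1]/1e3,.104)).round(4))
print('rim -x+y', Z(78,115,.1).round(4), box2w(t,yaw,(-.1,.08,.1)))
for n,(u,v) in {'blue':(400,208),'red':(310,178),'post':(431,240)}.items():
    b=dict(blue=(-.039,.06,.156),red=(.031,.06,.156),post=(-.082,.084,.157))[n]
    print(n,'scene pred',np.round(proj('scene',box2w(t,yaw,b)),1),'seen',230+u/6-.4,120+v/6-.4)
# lid strip: ray vs lid plane
print(Z(35,375,.102+.112*np.sin(.6)),Z(730,383,.102+.112*np.sin(.6)))
np.save('box.npy',np.r_[t,yaw])
```

```text
blue [ 0.4689 -0.2977  0.156 ]
dk1 [ 0.4987 -0.2956  0.156 ]
red [ 0.5382 -0.295   0.156 ]
dk2 [ 0.5674 -0.294   0.156 ]
post [ 0.4255 -0.2749  0.157 ]
[ 0.50954547 -0.355941  ] 0.03396645212797549 [[ 0.4 -0.4]
 [ 0.1  0.7]
 [-0.3 -0.1]
 [-1.  -0.1]
 [ 0.8 -0.1]]
hinge line [ 0.413  -0.4388  0.104 ] [ 0.4143 -0.4372  0.104 ]
hinge line [ 0.6116 -0.4336  0.104 ] [ 0.6101 -0.4306  0.104 ]
rim -x+y [ 0.4099 -0.2871  0.1   ] [ 0.40688636 -0.27938314  0.1       ]
blue scene pred [295.9 154.9] seen 296.2666666666667 154.26666666666665
red scene pred [280.8 150. ] seen 281.2666666666667 149.26666666666665
post scene pred [301.7 160. ] seen 301.43333333333334 159.6
[ 0.41210864 -0.35405009  0.16523996] [ 0.60719207 -0.34901147  0.16523996]
```

```bash
python3 -c "
from h import *
b=np.load('box.npy')
for z in (.20,.128): delta(box2w(b[:2],b[2],(0,-.04,z)),b[2])"
```

```text
t 1.3 d cm [ 1.08  6.48 15.7 ] w [ 0.001  0.001 -0.01 ]
t 1.3 d cm [ 1.09  6.48 22.9 ] w [ 0.001  0.001 -0.01 ]
```

```bash
python3 -m pendant '[{"dx":0.4,"dy":2.5,"dz":2,"wx":0,"wy":0,"wz":0,"grip":0},{"dx":1.1,"dy":6.5,"dz":4.5,"wx":0,"wy":0,"wz":-0.01,"grip":0},{"dx":1.1,"dy":6.5,"dz":8.5,"wx":0,"wy":0,"wz":-0.01,"grip":0},{"dx":1.1,"dy":6.5,"dz":12.5,"wx":0,"wy":0,"wz":-0.01,"grip":0},{"dx":1.1,"dy":6.5,"dz":15.7,"wx":0,"wy":0,"wz":-0.01,"grip":0}]'; python3 -c "
from h import *
b=np.load('box.npy')
delta(box2w(b[:2],b[2],(0,-.04,.128)),b[2])"
```

```text
time: 1.8
tcp_pos: [0.5092, -0.3975, 0.1975]
eef_rot: [-3.141, 0.003, 0.031]
ft_force: [0.5, -0.5, -1.1]
finger_gap: 0.003
t 1.8 d cm [ 0.19 -0.15  6.95] w [-0.001  0.003 -0.003]
```

```bash
python3 -m pendant '[{"dx":0.2,"dy":-0.1,"dz":1.2,"wx":0,"wy":0,"wz":0,"grip":0},{"dx":0.2,"dy":-0.1,"dz":2.4,"wx":0,"wy":0,"wz":0,"grip":0},{"dx":0.2,"dy":-0.1,"dz":3.6,"wx":0,"wy":0,"wz":0,"grip":0},{"dx":0.2,"dy":-0.1,"dz":4.6,"wx":0,"wy":0,"wz":0,"grip":0},{"dx":0.2,"dy":-0.1,"dz":5.5,"wx":0,"wy":0,"wz":0,"grip":0}]'; python3 -m pendant '[{"dx":0,"dy":0,"dz":0.4,"wx":0,"wy":0,"wz":0,"grip":0},{"dx":0,"dy":0,"dz":0.7,"wx":0,"wy":0,"wz":0,"grip":0},{"dx":0,"dy":0,"dz":1.0,"wx":0,"wy":0,"wz":0,"grip":0},{"dx":0,"dy":0,"dz":1.2,"wx":0,"wy":0,"wz":0,"grip":0},{"dx":0,"dy":0,"dz":1.2,"wx":0,"wy":0,"wz":0,"grip":0}]'
```

```text
time: 2.3
tcp_pos: [0.5146, -0.3948, 0.146]
eef_rot: [3.14, -0.002, 0.035]
ft_force: [-0.3, 0.6, 1.7]
finger_gap: -0.002
time: 2.8
tcp_pos: [0.5138, -0.3945, 0.1332]
eef_rot: [3.141, 0.0, 0.035]
ft_force: [-0.3, 0.1, 0.0]
finger_gap: 0.0
```

```bash
python3 -m pendant '[{"dx":0,"dy":0,"dz":0.2,"wx":0,"wy":0,"wz":0,"grip":0},{"dx":0,"dy":0,"dz":0.3,"wx":0,"wy":0,"wz":0,"grip":0},{"dx":0,"dy":0,"dz":0.4,"wx":0,"wy":0,"wz":0,"grip":0},{"dx":0,"dy":0,"dz":0.5,"wx":0,"wy":0,"wz":0,"grip":0},{"dx":0,"dy":0,"dz":0.5,"wx":0,"wy":0,"wz":0,"grip":0}]';  python3 -c "
from h import *
import cv2
for n in ['wrist','scene']: cv2.imwrite(f'pics/{n}2.png',eyes.get_image(n)[:,:,::-1])
a=cv2.imread('pics/scene2.png')[120:220,230:360]; cv2.imwrite('pics/scene2z.png',cv2.resize(a,None,fx=6,fy=6,interpolation=cv2.INTER_CUBIC))
"
```

```text
time: 3.3
tcp_pos: [0.514, -0.3946, 0.131]
eef_rot: [3.141, -0.0, 0.035]
ft_force: [-5.2, 2.7, 13.4]
finger_gap: -0.0
```

View pics/wrist2.png

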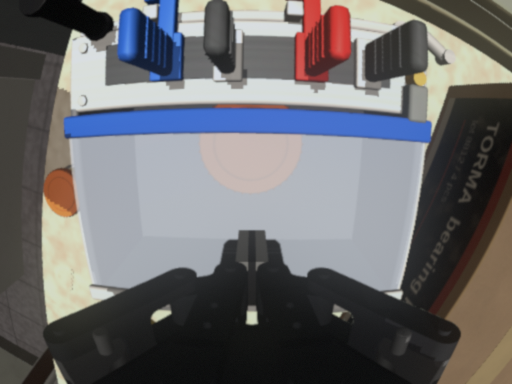

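View pics/scene2z.png

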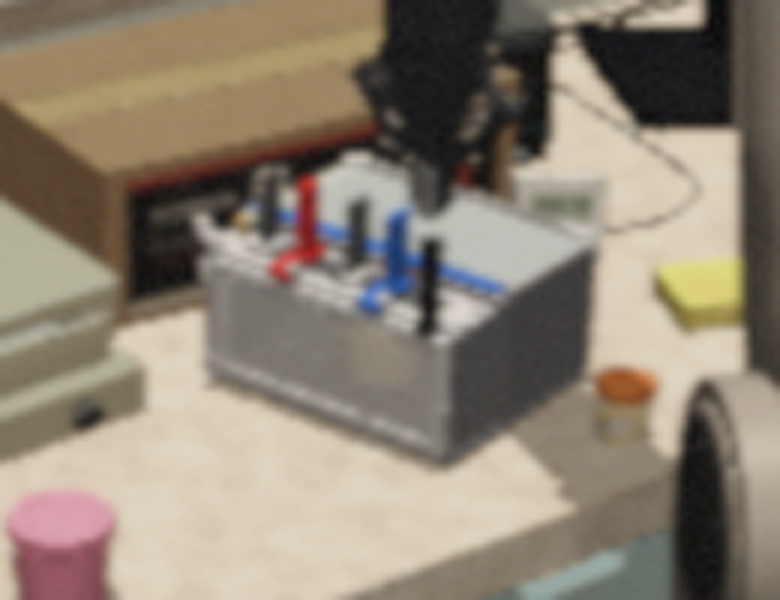

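```bash
python3 -m pendant '[{"dx":0,"dy":0,"dz":0.2,"wx":0,"wy":0,"wz":0,"grip":0},{"dx":0,"dy":0,"dz":0.2,"wx":0,"wy":0,"wz":0,"grip":0},{"dx":0,"dy":0,"dz":-3,"wx":0,"wy":0,"wz":0,"grip":0},{"dx":0,"dy":0,"dz":-7,"wx":0,"wy":0,"wz":0,"grip":0},{"dx":0,"dy":0,"dz":-9,"wx":0,"wy":0,"wz":0,"grip":3}]' 40; python3 -c "
from h import *
b=np.load('box.npy')
for z in (.2,.143):delta(box2w(b[:2],b[2],(0.052,.06,z)),b[2])"
```

```text
time: 3.9
tcp_pos: [0.5149, -0.3955, 0.222]
eef_rot: [3.138, -0.004, 0.035]
ft_force: [0.6, -0.3, 0.7]
finger_gap: 0.151
t 3.9 d cm [ 4.79 -9.98  2.18] w [ 0.004 -0.004  0.001]
t 3.9 d cm [  4.77 -10.     7.88] w [ 0.004 -0.004  0.001]
```

```bash
python3 -m pendant '[{"dx":1.5,"dy":-3,"dz":0,"wx":0,"wy":0,"wz":0,"grip":6.6},{"dx":3,"dy":-6,"dz":0,"wx":0,"wy":0,"wz":0,"grip":6.6},{"dx":4.2,"dy":-9,"dz":0,"wx":0,"wy":0,"wz":0,"grip":6.6},{"dx":4.8,"dy":-10,"dz":0,"wx":0,"wy":0,"wz":0,"grip":6.6},{"dx":4.8,"dy":-10,"dz":0,"wx":0,"wy":0,"wz":0,"grip":6.6}]'; python3 -c "
from h import *
b=np.load('box.npy')
import cv2
cv2.imwrite('pics/wrist3.png',eyes.get_image('wrist')[:,:,::-1])
for z in (.143,):delta(box2w(b[:2],b[2],(0.052,.06,z)),b[2])"
```

```text
time: 4.4
tcp_pos: [0.5593, -0.2909, 0.2184]
eef_rot: [-3.141, -0.001, 0.039]
ft_force: [0.4, -0.2, 0.7]
finger_gap: 0.769
t 4.45 d cm [0.12 0.08 7.52] w [0.001 0.    0.002]
```

View pics/wrist3.png

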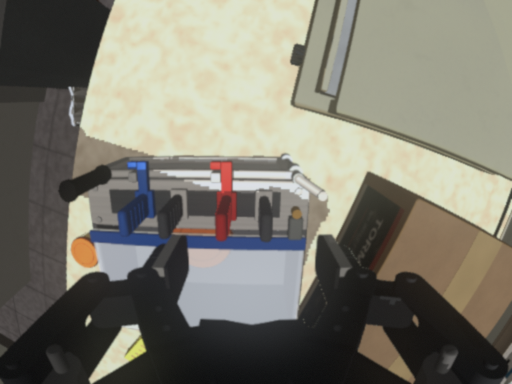

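```bash
python3 -m pendant '[{"dx":0.1,"dy":0.1,"dz":2,"wx":0,"wy":0,"wz":0,"grip":6.6},{"dx":0.1,"dy":0.1,"dz":4,"wx":0,"wy":0,"wz":0,"grip":6.6},{"dx":0.1,"dy":0.1,"dz":6,"wx":0,"wy":0,"wz":0,"grip":6.6},{"dx":0.1,"dy":0.1,"dz":7.5,"wx":0,"wy":0,"wz":0,"grip":6.6},{"dx":0.1,"dy":0.1,"dz":7.5,"wx":0,"wy":0,"wz":0,"grip":6.6}]'; python3 -c "
from h import *
b=np.load('box.npy')
for z in (.143,):delta(box2w(b[:2],b[2],(0.052,.06,z)),b[2])"
```

```text
time: 4.95
tcp_pos: [0.5568, -0.2953, 0.1407]
eef_rot: [-3.14, 0.005, 0.032]
ft_force: [-0.5, 0.4, -0.4]
finger_gap: 0.771
t 4.95 d cm [ 0.27 -0.1  -0.23] w [-0.001  0.005 -0.002]
```

```bash
python3 -m pendant '[{"dx":0.2,"dy":-0.1,"dz":-0.1,"wx":0,"wy":0,"wz":0,"grip":5},{"dx":0.2,"dy":-0.1,"dz":-0.1,"wx":0,"wy":0,"wz":0,"grip":3.5},{"dx":0.2,"dy":-0.1,"dz":-0.1,"wx":0,"wy":0,"wz":0,"grip":2.4},{"dx":0.2,"dy":-0.1,"dz":-0.1,"wx":0,"wy":0,"wz":0,"grip":1.5},{"dx":0.2,"dy":-0.1,"dz":-0.1,"wx":0,"wy":0,"wz":0,"grip":1.5}]' 40; python3 -c "
from h import *
s=sensors.get_state();print(s['finger_gap']*85.4,s['ft_force'])
b=np.load('box.npy')
for z in (.143,):delta(box2w(b[:2],b[2],(0.052,.06,z)),b[2])"
```

```text
time: 5.45
tcp_pos: [0.5611, -0.2938, 0.1458]
eef_rot: [3.14, -0.0, 0.034]
ft_force: [-3.4, -0.3, 5.5]
finger_gap: 0.275
23.510775677075397 [-3.36604355 -0.33911804  5.46955895]
t 5.45 d cm [-0.16  0.04  0.28] w [ 0.002 -0.    -0.   ]
```

```bash
python3 -m pendant '[{"dx":0,"dy":0,"dz":0,"wx":0,"wy":0,"wz":0,"grip":0},{"dx":0,"dy":0,"dz":0,"wx":0,"wy":0,"wz":0,"grip":0},{"dx":0,"dy":0,"dz":0,"wx":0,"wy":0,"wz":0,"grip":0},{"dx":0,"dy":0,"dz":0,"wx":0,"wy":0,"wz":0,"grip":0},{"dx":0,"dy":0,"dz":0,"wx":0,"wy":0,"wz":0,"grip":0}]' 40; python3 -c "
from h import *
import cv2
s=sensors.get_state();print(s['finger_gap']*85.4,s['ft_force'])
for n in ['wrist','scene']: cv2.imwrite(f'pics/{n}4.png',eyes.get_image(n)[:,:,::-1])
a=cv2.imread('pics/scene4.png')[120:220,230:360]; cv2.imwrite('pics/scene4z.png',cv2.resize(a,None,fx=6,fy=6,interpolation=cv2.INTER_CUBIC))
"
```

```text
time: 5.95
tcp_pos: [0.5611, -0.2937, 0.1458]
eef_rot: [3.14, -0.0, 0.034]
ft_force: [-3.2, -0.7, 5.6]
finger_gap: 0.282
24.074042664039233 [-3.22490379 -0.68662578  5.60546443]
```

View pics/wrist4.png

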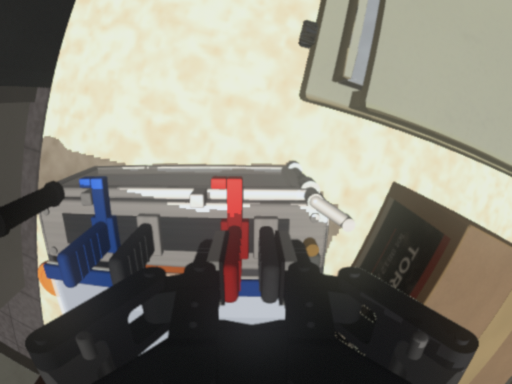

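View pics/scene4z.png

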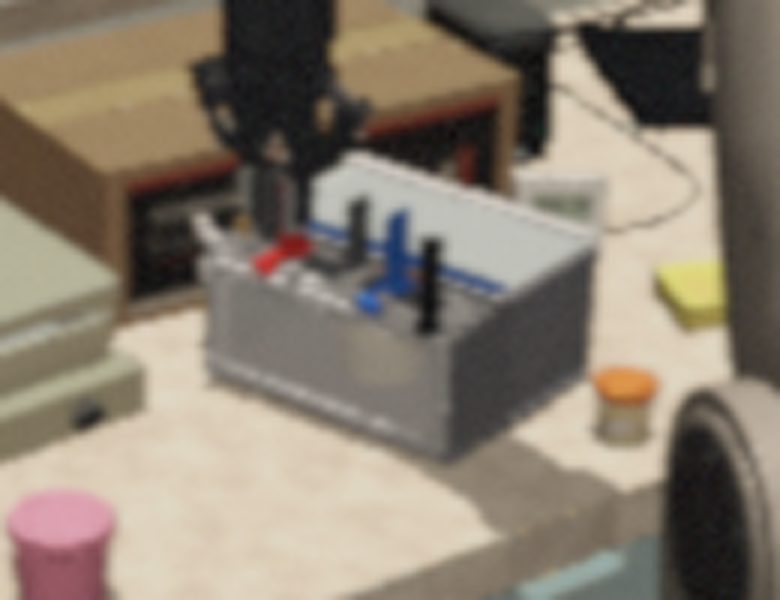

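```bash
python3 -m pendant '[{"dx":0,"dy":0,"dz":0,"wx":0,"wy":0,"wz":0,"grip":6.6},{"dx":0,"dy":0,"dz":0,"wx":0,"wy":0,"wz":0,"grip":6.6},{"dx":0,"dy":0,"dz":0,"wx":0,"wy":0,"wz":0,"grip":6.6},{"dx":-0.2,"dy":0,"dz":-3,"wx":0,"wy":0,"wz":0,"grip":6.6},{"dx":-0.2,"dy":0,"dz":-6.5,"wx":0,"wy":0,"wz":0,"grip":6.6}]' 40; python3 -m pendant '[{"dx":0,"dy":0,"dz":-1,"wx":0,"wy":0,"wz":0,"grip":6.6},{"dx":-2,"dy":0,"dz":-1,"wx":0,"wy":0,"wz":0,"grip":6.6},{"dx":-4,"dy":0,"dz":-1,"wx":0,"wy":0,"wz":0,"grip":6.6},{"dx":-6,"dy":0,"dz":-1,"wx":0,"wy":0,"wz":0,"grip":6.6},{"dx":-7,"dy":0,"dz":-1,"wx":0,"wy":0,"wz":0,"grip":6.6}]' 40;python3 -c "
from h import *
import cv2
b=np.load('box.npy')
s=sensors.get_state();np.save('pose5.npy',np.r_[s['tcp_pos'],s['eef_rot']])
cv2.imwrite('pics/wrist5.png',eyes.get_image('wrist')[:,:,::-1])
for z in (.143,):delta(box2w(b[:2],b[2],(-0.018,.06,z)),b[2])"
```

```text
time: 6.55
tcp_pos: [0.5585, -0.2919, 0.2083]
eef_rot: [-3.139, 0.003, 0.036]
ft_force: [0.4, -0.1, 0.0]
finger_gap: 0.77
time: 7.05
tcp_pos: [0.4878, -0.2953, 0.2188]
eef_rot: [-3.142, 0.001, 0.034]
ft_force: [-0.5, -0.6, -0.4]
finger_gap: 0.775
t 7.1 d cm [0.28 0.11 7.58] w [ 0.     0.002 -0.   ]
```

View pics/wrist5.png

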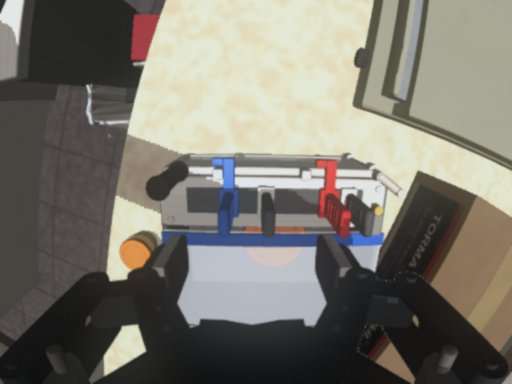

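Run:
```python
from h import *
import cv2
p=np.load('pose5.npy')
a=cv2.imread("pics/wrist5.png")[180:245,200:400]; cv2.imwrite("pics/wrist5z.png",cv2.resize(a,None,fx=4,fy=4,interpolation=cv2.INTER_CUBIC))
```

```text
(no output)
```

View pics/wrist5z.png

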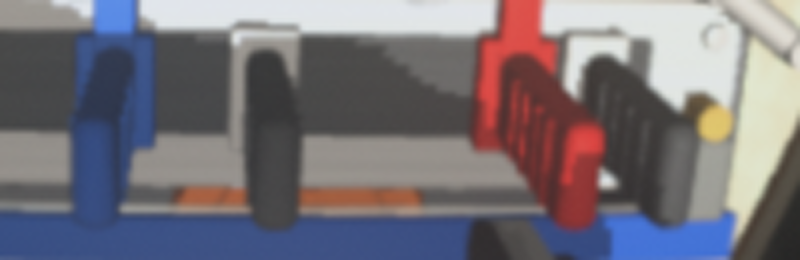

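Run:
```python
from h import *
p=np.load('pose5.npy'); b=np.load('box.npy')
c,s=np.cos(b[2]),np.sin(b[2])
for n,x,y in [('blue',95,170),('dk1',274,170),('red',578,175),('dk2',674,172)]:
    w=wonz(200+x/4-.4,180+y/4-.4,.156,p)[:2]-b[:2]
    print(n,(np.array([c*w[0]+s*w[1],-s*w[0]+c*w[1]])*1000).round(1))
```

```text
blue [-38.5  60.9]
dk1 [-9.4 61. ]
red [42.  59.5]
dk2 [59.7 59.7]
```

Red is at its stop: the measured tab spacing is 17.7 mm against 18 mm expected. Next is blue.

```bash
python3 -m pendant '[{"dx":0.2,"dy":0.1,"dz":2,"wx":0,"wy":0,"wz":0,"grip":6.6},{"dx":0.2,"dy":0.1,"dz":4,"wx":0,"wy":0,"wz":0,"grip":6.6},{"dx":0.2,"dy":0.1,"dz":6,"wx":0,"wy":0,"wz":0,"grip":6.6},{"dx":0.2,"dy":0.1,"dz":7.4,"wx":0,"wy":0,"wz":0,"grip":6.6},{"dx":0.2,"dy":0.1,"dz":7.4,"wx":0,"wy":0,"wz":0,"grip":6.6}]'; python3 -c "
from h import *
b=np.load('box.npy')
for z in (.143,):delta(box2w(b[:2],b[2],(-.018,.06,z)),b[2])"
```

```text
time: 7.6
tcp_pos: [0.4907, -0.2952, 0.1431]
eef_rot: [-3.139, 0.003, 0.036]
ft_force: [-0.8, 1.0, -0.4]
finger_gap: 0.778
t 7.6 d cm [-0.12  0.13  0.01] w [-0.002  0.003  0.002]
```

```bash
python3 -m pendant '[{"dx":-0.1,"dy":0.1,"dz":0,"wx":0,"wy":0,"wz":0,"grip":5},{"dx":-0.1,"dy":0.1,"dz":0,"wx":0,"wy":0,"wz":0,"grip":3.5},{"dx":-0.1,"dy":0.1,"dz":0,"wx":0,"wy":0,"wz":0,"grip":2.4},{"dx":-0.1,"dy":0.1,"dz":0,"wx":0,"wy":0,"wz":0,"grip":0},{"dx":-0.1,"dy":0.1,"dz":0,"wx":0,"wy":0,"wz":0,"grip":0}]' 40;python3 -m pendant '[{"dx":0,"dy":0,"dz":0,"wx":0,"wy":0,"wz":0,"grip":0},{"dx":0,"dy":0,"dz":0,"wx":0,"wy":0,"wz":0,"grip":0},{"dx":0,"dy":0,"dz":0,"wx":0,"wy":0,"wz":0,"grip":6.6},{"dx":0,"dy":0,"dz":0,"wx":0,"wy":0,"wz":0,"grip":6.6},{"dx":0,"dy":0,"dz":0,"wx":0,"wy":0,"wz":0,"grip":6.6}]'
```

```text
time: 8.1
tcp_pos: [0.4911, -0.2979, 0.1466]
eef_rot: [3.14, -0.002, 0.034]
ft_force: [-0.8, 0.1, 5.3]
finger_gap: 0.274
time: 8.6
tcp_pos: [0.4909, -0.2968, 0.1452]
eef_rot: [-3.142, -0.001, 0.036]
ft_force: [-0.0, -0.2, -0.0]
finger_gap: 0.764
```

```bash
python3 -m pendant '[{"dx":0,"dy":0,"dz":-2.5,"wx":0,"wy":0,"wz":0,"grip":6.6},{"dx":0,"dy":0,"dz":-5.5,"wx":0,"wy":0,"wz":0,"grip":6.6},{"dx":-2,"dy":-1,"dz":-7,"wx":0,"wy":0,"wz":0,"grip":5.5},{"dx":-4.5,"dy":-1.8,"dz":-7,"wx":0,"wy":0,"wz":0,"grip":5.5},{"dx":-6.4,"dy":-2.4,"dz":-7,"wx":0,"wy":0,"wz":0,"grip":5.5}]' 60;python3 -c "
from h import *
import cv2
b=np.load('box.npy')
s=sensors.get_state();np.save('pose6.npy',np.r_[s['tcp_pos'],s['eef_rot']]);print(s['tcp_pos'],s['qpos'].round(2))
cv2.imwrite('pics/wrist6.png',eyes.get_image('wrist')[:,:,::-1])
for z in (.143,):delta(box2w(b[:2],b[2],(-0.082,.084,z)),b[2])"
```

```text
time: 9.1
tcp_pos: [0.4251, -0.275, 0.2158]
eef_rot: [3.141, -0.001, 0.036]
ft_force: [-0.8, -0.0, -0.2]
finger_gap: 0.645
[ 0.4250791  -0.27495898  0.21581313] [ 0.75  0.19 -0.3   1.92  0.06  1.04  0.46]
t 9.15 d cm [0.34 0.05 7.21] w [-0.     0.004  0.   ]
```

View pics/wrist6.png

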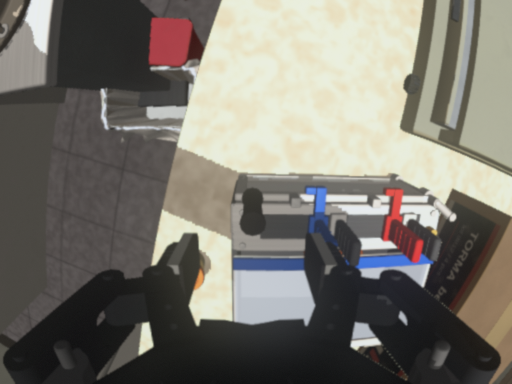

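```bash
python3 -m pendant '[{"dx":0.2,"dy":0,"dz":2,"wx":0,"wy":0,"wz":0,"grip":5.5},{"dx":0.2,"dy":0,"dz":4,"wx":0,"wy":0,"wz":0,"grip":5.5},{"dx":0.2,"dy":0,"dz":6,"wx":0,"wy":0,"wz":0,"grip":5.5},{"dx":0.2,"dy":0,"dz":7.2,"wx":0,"wy":0,"wz":0,"grip":5.5},{"dx":0.2,"dy":0,"dz":7.2,"wx":0,"wy":0,"wz":0,"grip":5.5}]'; python3 -c "
from h import *
b=np.load('box.npy')
for z in (.143,):delta(box2w(b[:2],b[2],(-.082,.084,z)),b[2])"
```

```text
time: 9.65
tcp_pos: [0.4269, -0.2746, 0.1416]
eef_rot: [-3.139, 0.003, 0.036]
ft_force: [-0.5, 0.3, -0.7]
finger_gap: 0.644
t 9.65 d cm [-0.22  0.   -0.14] w [-0.002  0.003  0.002]
```

```bash
python3 -m pendant '[{"dx":-0.1,"dy":0,"dz":0,"wx":0,"wy":0,"wz":0,"grip":4},{"dx":-0.1,"dy":0,"dz":0,"wx":0,"wy":0,"wz":0,"grip":2.5},{"dx":-0.1,"dy":0,"dz":0,"wx":0,"wy":0,"wz":0,"grip":1},{"dx":-0.1,"dy":0,"dz":0,"wx":0,"wy":0,"wz":0,"grip":0},{"dx":-0.1,"dy":0,"dz":0,"wx":0,"wy":0,"wz":0,"grip":0}]' 60; python3 -c "
from h import *
import cv2
b=np.load('box.npy')
s=sensors.get_state();np.save('pose7.npy',np.r_[s['tcp_pos'],s['eef_rot']])
cv2.imwrite('pics/wrist7.png',eyes.get_image('wrist')[:,:,::-1])
for z in (.143,):delta(box2w(b[:2],b[2],(-.082,.084,z)),b[2])"
```

```text
time: 10.15
tcp_pos: [0.4258, -0.276, 0.1444]
eef_rot: [3.141, 0.001, 0.035]
ft_force: [-3.3, 0.4, 5.2]
finger_gap: 0.147
t 10.2 d cm [-0.1  -0.13  0.14] w [0.001 0.001 0.001]
```

View pics/wrist7.png

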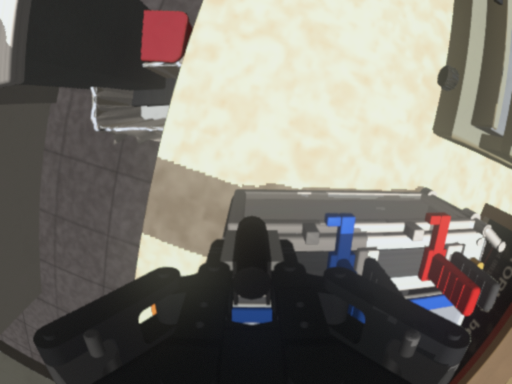

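```bash
cat >> h.py <<'E'
def gate():
    b=np.load('box.npy'); s=sensors.get_state(); c,sn=np.cos(b[2]),np.sin(b[2])
    w=s['tcp_pos'][:2]-b[:2]; p=np.array([c*w[0]+sn*w[1],-sn*w[0]+c*w[1]])-[.088,.084]
    print("gate",round(np.arctan2(p[1],-p[0]),3),"r",np.hypot(*p).round(4),"toolyaw rel",round(b[2]-s['eef_rot'][2],3),"z",s['tcp_pos'][2].round(4),"F",s['ft_force'].round(1),"gap",round(s['finger_gap'],3))
E
python3 -m pendant '[{"dx":0.03,"dy":-1.0,"dz":0,"wx":0,"wy":0,"wz":0.06,"grip":0},{"dx":0.17,"dy":-2.37,"dz":0,"wx":0,"wy":0,"wz":0.14,"grip":0},{"dx":0.4,"dy":-3.7,"dz":0,"wx":0,"wy":0,"wz":0.22,"grip":0},{"dx":0.76,"dy":-5.02,"dz":0,"wx":0,"wy":0,"wz":0.3,"grip":0},{"dx":1.2,"dy":-6.3,"dz":0,"wx":0,"wy":0,"wz":0.38,"grip":0}]'; python3 -c "
from h import *
gate()"
```

```text
time: 10.7
tcp_pos: [0.4365, -0.212, 0.1444]
eef_rot: [3.141, -0.001, -0.349]
ft_force: [0.1, -0.7, 2.0]
finger_gap: 0.145
gate 0.38 r 0.1681 toolyaw rel 0.383 z 0.1444 F [ 0.1 -0.7  2. ] gap 0.145
```

```bash
python3 -m pendant '[{"dx":0.05,"dy":-1.36,"dz":0,"wx":0,"wy":0,"wz":0.08,"grip":0},{"dx":0.22,"dy":-2.7,"dz":0,"wx":0,"wy":0,"wz":0.16,"grip":0},{"dx":0.49,"dy":-4.04,"dz":0,"wx":0,"wy":0,"wz":0.24,"grip":0},{"dx":0.86,"dy":-5.35,"dz":0,"wx":0,"wy":0,"wz":0.32,"grip":0},{"dx":1.34,"dy":-6.62,"dz":0,"wx":0,"wy":0,"wz":0.4,"grip":0}]'; python3 -c "
from h import *
gate()"
```

```text
time: 11.2
tcp_pos: [0.4725, -0.1547, 0.1444]
eef_rot: [-3.141, -0.003, -0.748]
ft_force: [0.6, -3.5, 1.7]
finger_gap: 0.145
gate 0.786 r 0.1673 toolyaw rel 0.782 z 0.1444 F [ 0.6 -3.5  1.7] gap 0.145
```

```bash
python3 -m pendant '[{"dx":0.05,"dy":-1.36,"dz":0,"wx":0,"wy":0,"wz":0.08,"grip":0},{"dx":0.22,"dy":-2.7,"dz":0,"wx":0,"wy":0,"wz":0.16,"grip":0},{"dx":0.49,"dy":-4.04,"dz":0,"wx":0,"wy":0,"wz":0.24,"grip":0},{"dx":0.86,"dy":-5.35,"dz":0,"wx":0,"wy":0,"wz":0.32,"grip":0},{"dx":1.34,"dy":-6.62,"dz":0,"wx":0,"wy":0,"wz":0.4,"grip":0}]'; python3 -c "
from h import *
import cv2
gate()
for n in ['scene','wrist']: cv2.imwrite(f'pics/{n}8.png',eyes.get_image(n)[:,:,::-1])"
```

```text
time: 11.7
tcp_pos: [0.5273, -0.116, 0.1444]
eef_rot: [-3.14, -0.003, -1.149]
ft_force: [1.4, -3.4, 0.8]
finger_gap: 0.148
gate 1.19 r 0.1671 toolyaw rel 1.183 z 0.1444 F [ 1.4 -3.4  0.8] gap 0.148
```

View pics/scene8.png

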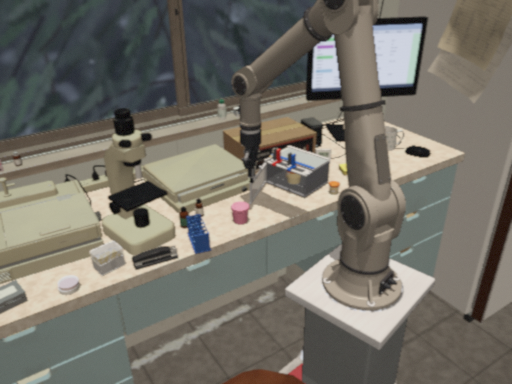

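View pics/wrist8.png

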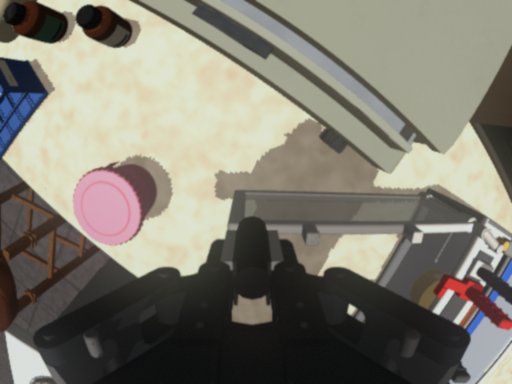

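```bash
python3 -c "
from h import *
print(onz('scene',240,207,.065), onz('scene',240,217,.0)); b=np.load('box.npy')
print(box2w(b[:2],b[2],(.088-.17*np.cos(1.53),.084+.17*np.sin(1.53),0)))
print(onz('scene',246,184,.05),onz('scene',250,196,.0))
"
```

```text
[ 4.73006116e-01 -1.85668901e-04  6.50000000e-02] [ 0.50187577 -0.02800638  0.        ]
[ 0.58194424 -0.09947587  0.        ]
[ 0.58920212 -0.15392894  0.05      ] [ 0.57637224 -0.16098771  0.        ]
```

```bash
python3 -c "
from h import *
s=sensors.get_state(); p=np.r_[s['tcp_pos'],s['eef_rot']]; b=np.load('box.npy'); c,sn=np.cos(b[2]),np.sin(b[2])
for u,v in [(333,138),(395,168),(265,60)]:
  for z in (.03,.09):
    w=wonz(u,v,z,p)[:2]-b[:2]; print(u,v,z,np.array([c*w[0]+sn*w[1],-sn*w[0]+c*w[1]]).round(3))
"
```

```text
333 138 0.03 [0.099 0.199]
333 138 0.09 [0.096 0.216]
395 168 0.03 [0.1   0.136]
395 168 0.09 [0.097 0.17 ]
265 60 0.03 [0.134 0.273]
265 60 0.09 [0.122 0.271]
```

Run:
```python
import cv2
a=cv2.imread("pics/scene8.png")[130:220,180:310]; cv2.imwrite("pics/scene8z.png",cv2.resize(a,None,fx=6,fy=6,interpolation=cv2.INTER_CUBIC))
a=cv2.imread("pics/wrist8.png")[40:250,220:480]; cv2.imwrite("pics/wrist8z.png",cv2.resize(a,None,fx=3,fy=2.8,interpolation=cv2.INTER_CUBIC))
```

```text
(no output)
```

View pics/scene8z.png

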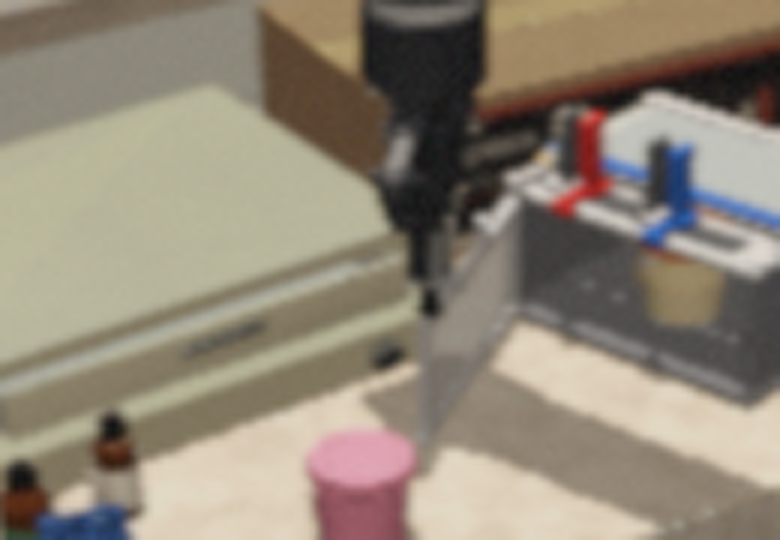

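View pics/wrist8z.png

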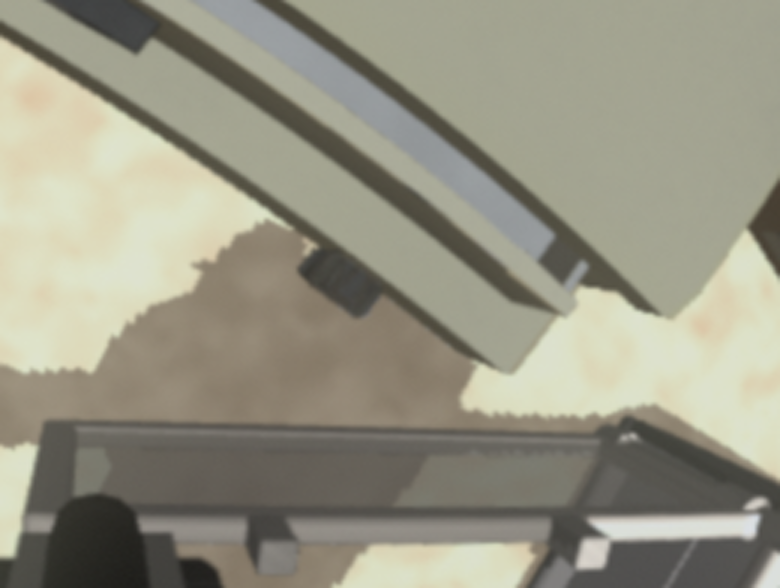

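Run:
```python
from h import *
s=sensors.get_state(); p=np.r_[s['tcp_pos'],s['eef_rot']]; b=np.load('box.npy'); c,sn=np.cos(b[2]),np.sin(b[2])
def tri(wu,wv,su,sv):
    o1,d1=wray(wu,wv,p);o2,d2=ray('scene',su,sv);d1/=np.linalg.norm(d1);d2/=np.linalg.norm(d2)
    A=np.c_[d1,-d2];k=np.linalg.lstsq(A,o2-o1,rcond=None)[0];a,e=o1+k[0]*d1,o2+k[1]*d2;m=(a+e)/2;w=m[:2]-b[:2]
    print('box',np.array([c*w[0]+sn*w[1],-sn*w[0]+c*w[1],m[2]]).round(3),'miss',np.linalg.norm(a-e).round(4))
Z=lambda x,y:(220+x/3,40+y/2.8)
Sc=lambda x,y:(180+x/6-.4,130+y/6-.4)
print('knob');tri(*Z(350,292),*Sc(388,357))
print('ledge');tri(*Z(515,360),*Sc(415,318))
```

```text
knob
box [0.097 0.194 0.023] miss 0.005
ledge
box [0.103 0.151 0.036] miss 0.0194
```

```bash
python3 -m pendant '[{"dx":0.05,"dy":-1.2,"dz":0,"wx":0,"wy":0,"wz":0.07,"grip":0},{"dx":0.17,"dy":-2.4,"dz":0,"wx":0,"wy":0,"wz":0.14,"grip":0},{"dx":0.37,"dy":-3.54,"dz":0,"wx":0,"wy":0,"wz":0.21,"grip":0},{"dx":0.62,"dy":-4.57,"dz":0,"wx":0,"wy":0,"wz":0.27,"grip":0},{"dx":0.86,"dy":-5.35,"dz":0,"wx":0,"wy":0,"wz":0.32,"grip":0}]'; python3 -c "
from h import *
gate()"; python3 -m pendant '[{"dx":0,"dy":0,"dz":0,"wx":0,"wy":0,"wz":0,"grip":0},{"dx":0,"dy":0,"dz":0,"wx":0,"wy":0,"wz":0,"grip":0},{"dx":0,"dy":0,"dz":0,"wx":0,"wy":0,"wz":0,"grip":0},{"dx":0,"dy":0,"dz":0,"wx":0,"wy":0,"wz":0,"grip":0},{"dx":0,"dy":0,"dz":0,"wx":0,"wy":0,"wz":0,"grip":0}]'; python3 -c "
from h import *
import cv2
gate()
for n in ['scene','wrist','top']: cv2.imwrite(f'pics/{n}9.png',eyes.get_image(n)[:,:,::-1])
a=cv2.imread('pics/scene9.png')[130:220,180:310]; cv2.imwrite('pics/scene9z.png',cv2.resize(a,None,fx=6,fy=6,interpolation=cv2.INTER_CUBIC))"
```

```text
time: 12.3
tcp_pos: [0.5793, -0.1025, 0.1444]
eef_rot: [-3.14, -0.003, -1.468]
ft_force: [-0.3, -4.2, 2.0]
finger_gap: 0.143
gate 1.513 r 0.1672 toolyaw rel 1.502 z 0.1444 F [-0.3 -4.2  2. ] gap 0.143
time: 12.8
tcp_pos: [0.5786, -0.1026, 0.1444]
eef_rot: [-3.14, -0.003, -1.465]
ft_force: [0.7, -5.5, 3.5]
finger_gap: 0.147
gate 1.509 r 0.1672 toolyaw rel 1.499 z 0.1444 F [ 0.7 -5.5  3.5] gap 0.147
```

View pics/scene9z.png

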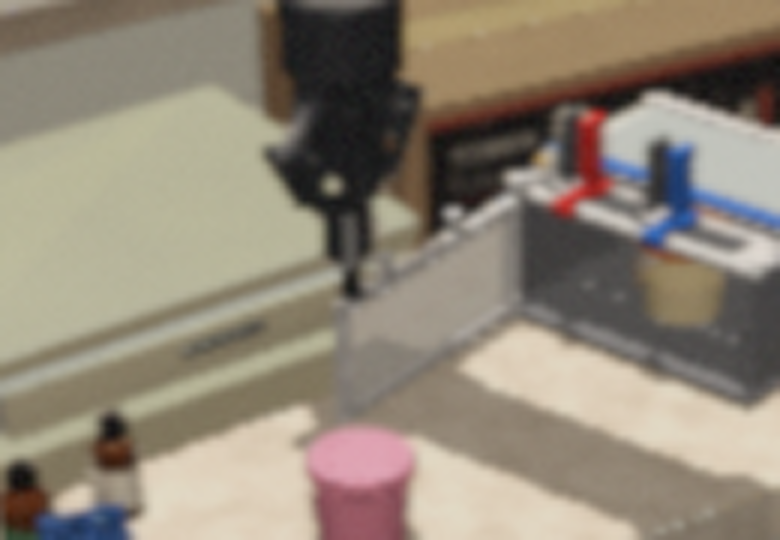

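View pics/wrist9.png

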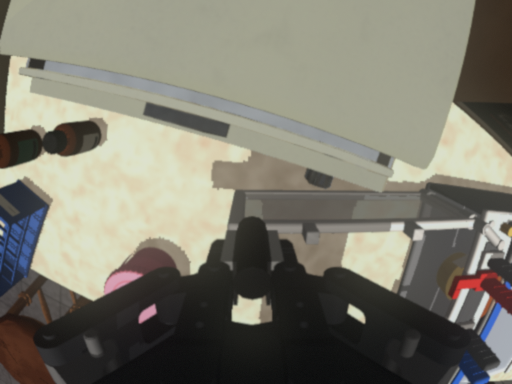

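View pics/top9.png

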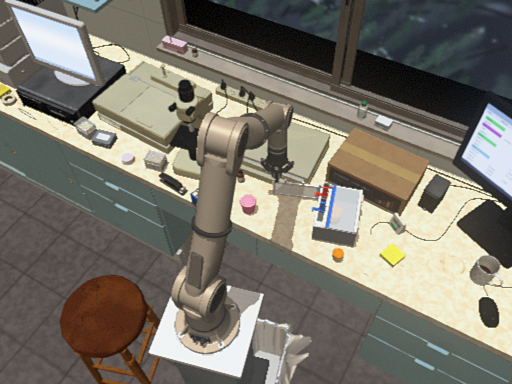

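```bash
python3 -m pendant '[{"dx":0,"dy":-0.15,"dz":0,"wx":0,"wy":0,"wz":0.01,"grip":0},{"dx":0,"dy":-0.3,"dz":0,"wx":0,"wy":0,"wz":0.02,"grip":0},{"dx":0,"dy":-0.3,"dz":0,"wx":0,"wy":0,"wz":0.02,"grip":0},{"dx":0,"dy":-0.3,"dz":0,"wx":0,"wy":0,"wz":0.02,"grip":0},{"dx":0,"dy":-0.3,"dz":0,"wx":0,"wy":0,"wz":0.02,"grip":0}]'; python3 -c "
from h import *
gate()
s=sensors.get_state(); p=np.r_[s['tcp_pos'],s['eef_rot']]; print(s['joint_vel'].round(3))
import cv2
im=eyes.get_image('wrist')[:,:,::-1]; cv2.imwrite('pics/wrist10.png',im)
a=im[60:330,180:512]; cv2.imwrite('pics/wrist10z.png',cv2.resize(a,None,fx=2.2,fy=2.2,interpolation=cv2.INTER_CUBIC))"
```

```text
time: 13.45
tcp_pos: [0.5816, -0.1023, 0.1444]
eef_rot: [-3.14, -0.003, -1.485]
ft_force: [0.1, -6.3, 3.3]
finger_gap: 0.144
gate 1.526 r 0.1672 toolyaw rel 1.519 z 0.1444 F [ 0.1 -6.3  3.3] gap 0.144
[ 0.001 -0.     0.001  0.    -0.001  0.    -0.001]
```

View pics/wrist10z.png

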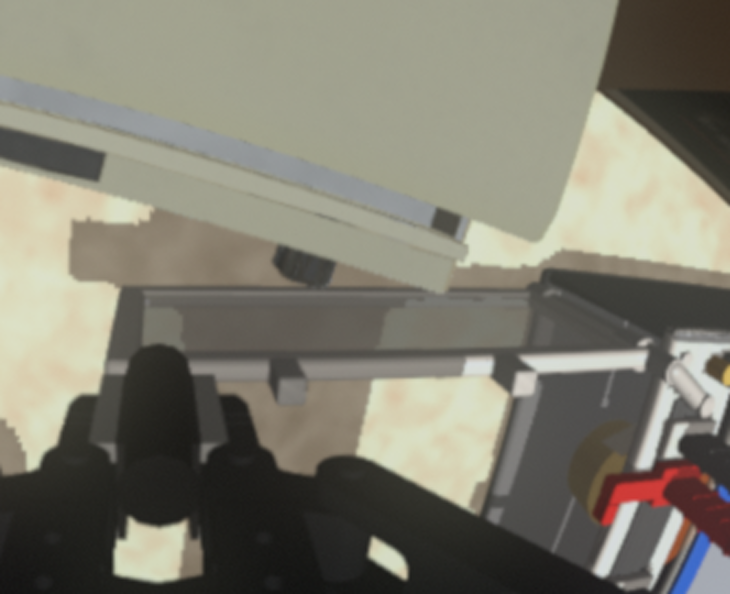

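```bash
python3 -c "
from h import *
env.job_done(); gate()"
```

```text
the job is handed in; nothing more can be done
the job is handed in; nothing more can be done
```

The job is done and handed in at about 13.5 s, with the gripper still holding the post and the gate wide open.

- **Lid:** I pressed it with closed fingertips until it met the box. The tips were at z ≈ 106 mm and the last force I read was about 13 N. The camera shows it flat, and it stayed flat.
- **Red catch:** squeezed first. After release the tabs measured 17.7 mm apart, against 18 mm expected at the stop.
- **Blue catch:** squeezed second, to the same finger opening as red. I confirmed this one only from that opening and by eye in the scene view; I did not measure it separately. Both openings read about 23.5 mm rather than 26 mm, which I put down to the fingers flexing.
- **Gate:** swung past the detent and held at about 1.526 rad, going by the arm position. The arm was still, and the side pull on the tool was about 6 N.
    - The measured radius was 167 mm rather than 170 mm, so the angle could be out by 0.01 to 0.02 rad.
    - The gate ended close to the knob of the beige instrument behind it. I estimated about 1 cm of clearance and saw no jump in force.
- **Other things on the worktop:** nothing I could see had been moved, including the pink cup, the small orange-lidded cup, the bottles and the tube rack.

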